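# Set the ratchet to tighten and nip up the pipe clamp

### The arm

A 6-joint arm with a two-finger parallel gripper is mounted at the origin on the work surface. World frame = base frame: x ahead of the robot, y to its left, z up, the work surface at z = 0. Lengths are in m, angles in rad, forces in N, time in s.
With the tool pointing down it reaches from about 0.35 to 0.975 m from the base axis. Payload 4.9 kg.
Tool frame: the origin (TCP) lies at the very end of the fingers, on their centre line; the grasp point (between the pads) lies 19 mm behind it (manip.hold_point_z is the distance from the TCP to the grasp point, in m); z points along the fingers, x is the direction in which the jaws open and shut, and the axes are right-handed (so a half turn about z gives the same grasp; the last joint's range is limited). The gripper opens to 85 mm and grips with 20 to 120 N. Pads are 22 mm wide; open, the fingers measure 114 mm over their backs; the gripper's body (76 mm by 85 mm) begins 54 mm behind the grasp point. The pads swing forward as they close: fully open they stand 13 mm farther back than shut.
Start: joints at [-1.398, 0.053, 1.613, -0, 1.476, -0.119], TCP at [0.18, -0.599, 0.231] pointing down, gripper open.
Joint ranges: [-3.01, 3.01], [-1.01, 2.22], [0.06, 2.58], [-1.02, 4.17], [0.09, 2.62], [-3.14, 3.14]. Speed limits (rad/s): [2.57, 2.57, 3.14, 3.14, 3.14, 3.14].

### API

Orientations are given as a unit quaternion [w, x, y, z].
In Python, from plant import manip gives the robot as it stands.
- The arm moves only by the shell command python3 -m handwheel 'ROWS' [OPENING]. ROWS is JSON, a list of rows, each an object of numbers: "dx", "dy", "dz": the shift along the tool's x, y, z in m; "ax", "ay", "az": the turn, a rotation vector about the tool's x, y, z in rad. In form: [{"dx": .., "dy": .., "dz": .., "ax": .., "ay": .., "az": ..}, ...]. A call has 1 to 5 rows; each row is the pose to reach, as a shift and turn from the pose commanded when the call began, along the tool's axes at that moment; what a row does not reach only later rows make up. A row lasts 1/8 s, in which the tool goes at most 62.5 mm and 10.7 degrees, less where a joint would pass 70% of its speed; a pose out of reach is approached as far as the arm can. A call with a gripper value outside its range is refused whole. OPENING is the closure in counts, from 0 (fully open) to 255 (shut), set as the call begins (- or left out, the last holds). The fingers move at their own pace and stop on an object; the grip force is fixed at half the most. Time passes only in rows, so rows that repeat a pose let the fingers close. It gives the time, the measured TCP pose, the force and the opening at its end, in the units of the state.
- manip.state(): the state, without advancing time (a new reading comes with each control period).
- manip.grab_frame(name): name is "scene" or "top" or "wrist"; returns a dict with "image" (400x640x3 uint8, blue, green, red), "z_map" (400x640 float32, m along the optical axis (not along the pixel's ray), 0 where there is no reading), "K" (3x3 intrinsics, pixels), "xyz" and "rotation" of the camera in the world. Camera axes: x right, y up, looking along -z (the intrinsics and any distortion apply to the point x, -y, -z); pixel columns grow to the right and rows downward; lengths in m; the calibration is good to about 2 mm. A picture is of the moment at which its call begins.
- manip.job_done(): hands the job in, once; it reports no verdict.
The state is a dict: "time": time; "joint_pos": joint angles; "joint_vel": joint speeds; "joint_efforts": joint torques, N m; "tool_pos": TCP position; "tool_rot": TCP orientation; "contact_force": force on the tool from outside, world axes, zero at the start; "ft_torque": the same for the moment, N m; "gripper_width": opening from 0.0 (shut) to 1.0 (fully open).
Only numpy, scipy, OpenCV 4.12 (cv2) and the standard library are available. Lean on these libraries where they do the work, as an engineer would, in place of code of your own. Each camera call takes 0.05 s, during which the arm holds its last target.

### The job

The near bolt of the clamp that holds the tap's water pipe to the slab has worked loose, and the ratchet left standing on its nut is still set to loosen. Flip the ratchet's red lever over to tighten, then work the handle to and fro until you feel the clamp's rubber bite and turn the nut about a tenth of a turn further, without crushing the rubber. Leave the lever on tighten and the ratchet on the nut, and do not disturb the other things on the slab.

Things in the scene. Friction and masses are not known exactly. Their poses are not given: they have to be found in the camera images.
- pipework: Galvanised water pipe, 34 mm across, fixed on the slab, with a brass tap at its +y end (223 mm high) and a blue-levered valve near its -y end (70 mm). A strap clamp holds it down, one bolt either side; the ratchet stands on the near bolt. Origin: that bolt's axis at the slab's surface. The pipe runs along y, 40 mm beyond the bolt (+x, away from the robot at yaw 0), strap top 47 mm high.
- head_top (a point): Centre of the top of the ratchet's pear-shaped steel head, on the bolt's vertical axis, 80 mm above the slab. Head 58 mm across, 28 mm deep; its neck, 42 mm wide, reaches 57 mm from the axis along the handle.
- handle_grip (a point): Middle of the ratchet's black round handle, on its axis: 160 mm from the bolt's axis, 66 mm above the slab. The black grip, 28 mm thick, runs from 100 to 220 mm from the bolt; nearer the head is a steel bar 17 mm thick. The handle is level and only turns about the bolt; the ratchet cannot be lifted off. It may swing along a little when the lever is pushed.
- ratchet (a joint): Handle's angle about the bolt, rad: 0 pointing along -x of pipework (to the robot), growing clockwise from above (the tightening way). Swings -1.3 to 1.3. At handle_grip: swung alone 0.7 N, clicking back 1 to 2 N. 16 teeth: up to 0.4 rad lost motion after a change of direction. Driving, it winds up 0.15 rad per Nm; let go under load it springs back up to 0.45 rad, the nut does not.
- lever (a joint): Angle of the red direction lever relative to the handle, rad, growing clockwise from above; sprung over centre. Rests at 0.2 to 0.46: tighten (drives the nut when the handle goes clockwise, clicks back freely); at -0.2 to -0.46: loosen (the reverse), as it starts. Below 0.4 the pawl rests on a tooth until the handle moves; it rocks by up to 0.27 while clicking.
- lever_tip (a point): Middle of the top of the red lever's upright thumb piece, 99 mm above the slab, 30 mm from the lever's pivot, which lies 36 mm from the bolt's axis towards the handle. Thumb piece 10 mm long, 8 wide, 18 high; the lever's flat part is 1 to 7 mm above the head. The tip travels 27 mm sideways from stop to stop; a few N flip it, past the middle it snaps over.
- socket (a point): Middle of the black 29 mm socket on the nut, on the bolt's axis, 30 mm above the slab. By feel, pushing at handle_grip square to the handle, read standing still (+-1 N): the nut first runs free 0.8 to 1.5 rad (differs each time) at 2 to 4 N. Then the rubber bites: 6 to 7 N; 8 N after 0.3 rad more, 10 N after a tenth of a turn (0.63 rad), 12 N after 1.0 rad, where it crushes. The nut stays put.
- foot_top (a point): Point on top of the clamp's loose strap foot under the nut, 12 mm to -y (of pipework) of the bolt's axis. 6.00 mm above the slab until the rubber bites, then sinking 0.28 mm per radian of nut turn: too little to see or measure, so the tightening must be felt at the handle.
- lota: Bystander, to be left alone: steel lota (round water pot), 106 mm across, 99 mm high, standing under the tap. Origin: centre of its underside.
- mug: Bystander, to be left alone: white plastic mug, 84 mm across, 92 mm high. Origin: centre of its underside.
- soap_box: Bystander, to be left alone: closed red plastic soap box 74 x 109 mm, 38 mm high. Origin: centre of its underside.
- jar: Bystander, to be left alone: amber glass jar with a yellow twist cap, 72 mm across, 100 mm high. Origin: centre of its underside.
- hairbrush: Bystander, to be left alone: wooden hairbrush lying bristles down, about 225 mm long, 34 mm high. Origin: centre of its underside.
- spare_socket: Bystander, to be left alone: spare steel socket standing behind the pipe, 27 mm across, 38 mm high. Origin: centre of its underside.
- spanner: Bystander, to be left alone: steel open spanner lying behind the pipe, 170 mm long. Origin: centre of its underside.

How it is judged:
By the outcome, as a careful person would: the job done as asked, in the order asked, and still so for the second after the job is handed in, with the robot touching nothing.
It also fails if it takes over 64 s, if anything falls off the work surface, if the arm or the gripper's body presses on something with over 40 N, if the wrist force passes 120 N, or if a joint passes its speed limit or range.

## Working session

There is one attempt and no reset: what is moved stays moved. The work goes in short steps, Python scripts to look and compute and a shell command to move; the robot and the scene stay as the last step left them, time stands still between calls to the robot, and variables do not carry over. Pictures are saved under pics/ and viewed, and the job is handed in when it is done.

```bash
ls; mkdir -p pics; cat > h.py <<'E'
import numpy as np,cv2
from plant import manip
def grab(n,fn):
    f=manip.grab_frame(n); cv2.imwrite('pics/'+fn+'.png',f['image']); np.savez('pics/'+fn+'.npz',**{k:np.array(v) for k,v in f.items()}); return f
def load(fn): return dict(np.load('pics/'+fn+'.npz'))
def ray(f,u,v):
    K=f['K'];d=np.array([(u-K[0,2])/K[0,0],-(v-K[1,2])/K[1,1],-1.]);R=np.array(f['rotation'])
    if R.shape!=(3,3):
        from scipy.spatial.transform import Rotation as Ro
        R=Ro.from_quat(np.roll(R,-1)).as_matrix()
    return np.array(f['xyz']),R@d
def onz(f,u,v,z):
    o,d=ray(f,u,v); return o+d*(z-o[2])/d[2]
def dep(f,u,v):
    o,d=ray(f,u,v); return o+d*f['z_map'][int(v),int(u)]
E
python3 - <<'E'
from h import *
for n in ['scene','top','wrist']:
    f=grab(n,n+'0'); print(n,f['K'],f['xyz'],f['rotation'])
print(manip.state(), manip.hold_point_z)
E
```

```text
pics
scene [[484.972577     0.         320.99146253]
 [  0.         484.972577   199.81947132]
 [  0.           0.           1.        ]] [ 1.33729423 -0.32531864  0.80552837] [0.7330013  0.35620255 0.2426776  0.52624749]
top [[408.33846397   0.         320.15265208]
 [  0.         408.33846397 200.34308256]
 [  0.           0.           1.        ]] [ 0.43774728 -0.02145743  1.0660586 ] [ 0.707064    0.02575935 -0.02496506 -0.70623912]
wrist [[341.4530268    0.         316.23303701]
 [  0.         341.4530268  205.38564374]
 [  0.           0.           1.        ]] [ 0.24981443 -0.57760565  0.37351442] [ 0.7937618  -0.11605362  0.0868065  -0.59071007]
{'time': 0.15, 'joint_pos': array([-1.39798982e+00,  5.32334635e-02,  1.61398402e+00,  2.09700821e-05,
        1.47604514e+00, -1.18989396e-01]), 'joint_vel': array([ 0.00034622, -0.00298147, -0.00490394, -0.00042206,  0.00036414,
       -0.0010562 ]), 'joint_efforts': array([ 6.83360031e-05, -3.94241846e+01, -3.70721626e+01, -2.10481048e-04,
        4.66135272e-03,  3.01927912e-05]), 'tool_pos': array([ 0.17972113, -0.59808025,  0.2303247 ]), 'tool_rot': array([-5.81900547e-04,  8.02393252e-01, -5.96795084e-01, -5.98916557e-04]), 'contact_force': array([-0.12517962,  0.21471232,  1.0969283 ]), 'ft_torque': array([ 0.03505566, -0.01040373, -0.02540465]), 'gripper_width': 1.0002099802530253} 0.0187
```

View pics/top0.png

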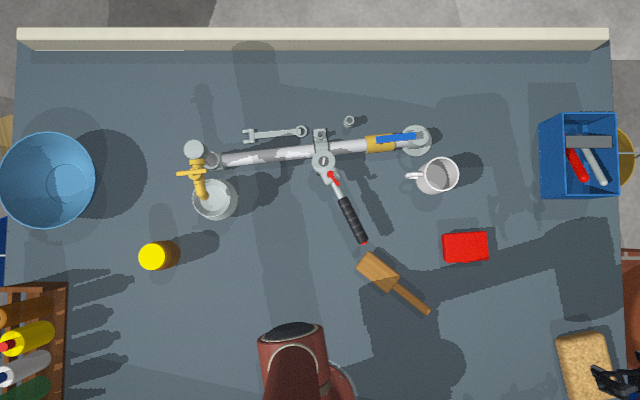

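View pics/scene0.png

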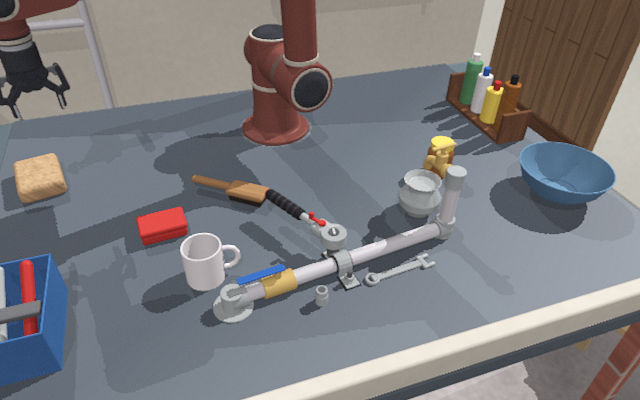

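The top view shows the ratchet head at about (322,160), the red lever at about (333,178), the grip's end at (364,241) and the hairbrush at (378,268). The mug is at (438,176). I'll measure these next.

```bash
python3 - <<'E'
from h import *
f=load('top0'); g=load('scene0')
for n,u,v,z in [('head',322,160,.08),('lever',333,178,.099),('gripstart',342,200,.066),('gripend',364,241,.066),('brushcorner',368,255,.03),('brush r',400,275,.03),('mug',438,176,.092),('mug handle',408,175,.06),('pipeR',415,140,.03),('pipeL',225,159,.03),('clampTop',320,147,.047)]:
    print(n,onz(f,u,v,z).round(3),dep(f,u,v).round(3))
im=f['image'].astype(int)
red=(im[...,2]>150)&(im[...,1]<70)&(im[...,0]<70)
n,l,s,c=cv2.connectedComponentsWithStats(red.astype(np.uint8))
for i in range(1,n):
    if s[i,4]>4: print(s[i],c[i],onz(f,*c[i],.095).round(3))
cv2.imwrite('pics/t0z.png',cv2.resize(f['image'][120:290,280:460],None,fx=4,fy=4,interpolation=cv2.INTER_CUBIC)[:600])
cv2.imwrite('pics/s0z.png',cv2.resize(g['image'][170:290,170:370],None,fx=4,fy=4,interpolation=cv2.INTER_CUBIC))
E
```

```text
head [ 0.607 -0.025  0.08 ] [ 0.606 -0.025  0.085]
lever [ 0.561 -0.051  0.099] [ 0.562 -0.051  0.087]
gripstart [ 0.511 -0.074  0.066] [ 0.509 -0.073  0.08 ]
gripend [ 0.41  -0.127  0.066] [ 0.411 -0.126  0.076]
brushcorner [ 0.374 -0.141  0.03 ] [ 0.375 -0.14   0.035]
brush r [ 0.325 -0.221  0.03 ] [ 0.321 -0.226  0.002]
mug [ 0.567 -0.303  0.092] [ 0.578 -0.328  0.006]
mug handle [ 0.573 -0.238  0.06 ] [ 0.573 -0.237  0.064]
pipeR [ 0.668 -0.264  0.03 ] [ 0.664 -0.26   0.046]
pipeL [0.618 0.224 0.03 ] [0.616 0.221 0.043]
clampTop [ 0.646 -0.02   0.047] [ 0.647 -0.02   0.045]
[570 149  19  33 296] [577.95945946 166.80405405] [ 0.589 -0.638  0.095]
[327 171  12  15  60] [332.58333333 177.35      ] [ 0.563 -0.05   0.095]
[ 442  231   47   32 1308] [464.96636086 246.75076453] [ 0.398 -0.363  0.095]
[362 242   5   3   7] [363.71428571 242.71428571] [ 0.407 -0.124  0.095]
[  0 342   8   9  27] [  4.03703704 345.2962963 ] [0.169 0.715 0.095]
```

View pics/t0z.png

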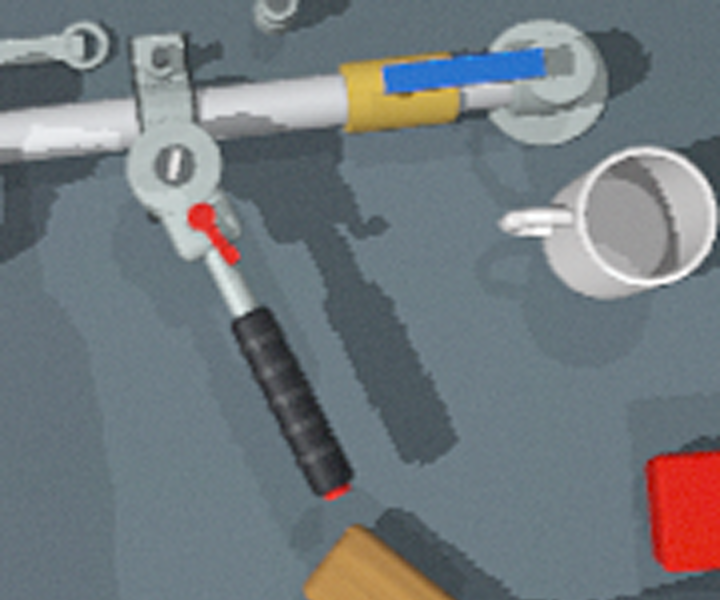

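View pics/s0z.png

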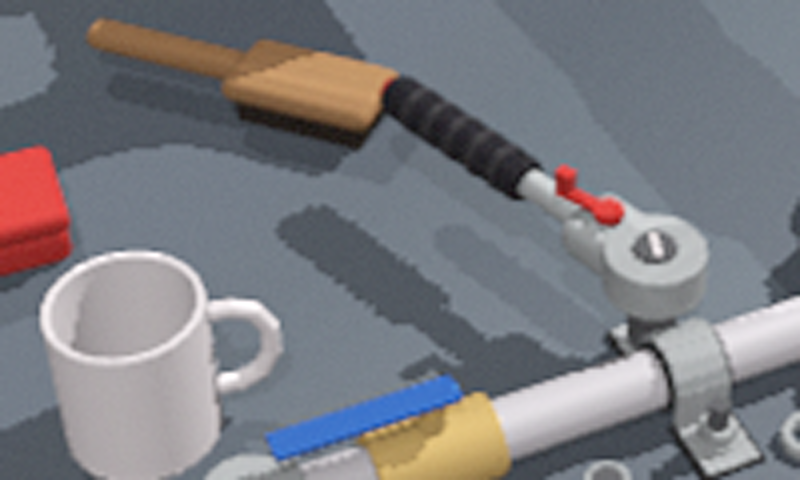

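```bash
python3 - <<'E'
from h import *
f=load('top0'); g=load('scene0')
P=lambda f,u,v,z:onz(f,u,v,z).round(4)
# thumb top: top view & scene view at z=.099
print('tip top',P(f,280+233/4-.4,120+256/4-.4,.099),'tip scene',P(g,170+566/4-.4,170+170/4-.4,.099))
print('pivot top',P(f,280+202/4-.4,120+216/4-.4,.087),'scene',P(g,170+607/4-.4,170+210/4-.4,.087))
print('head top',P(f,280+174/4-.4,120+165/4-.4,.080),'scene',P(g,170+655/4-.4,170+247/4-.4,.080))
print('grip ends',P(f,280+253/4-.4,120+320/4-.4,.070),P(f,280+334/4-.4,120+488/4-.4,.066))
print('lota',P(f,214,195,.099),'jar',P(f,152,257,.1))
from scipy.spatial.transform import Rotation as R
s=manip.state();print(R.from_quat(np.roll(s['tool_rot'],-1)).as_matrix().round(3))
E
```

```text
tip top [ 0.5473 -0.0624  0.099 ] tip scene [ 0.5505 -0.061   0.099 ]
pivot top [ 0.5729 -0.0443  0.087 ] scene [ 0.5768 -0.0455  0.087 ]
head top [ 0.6052 -0.0274  0.08  ] scene [ 0.6066 -0.0277  0.08  ]
grip ends [ 0.5112 -0.0758  0.07  ] [ 0.4089 -0.1251  0.066 ]
lota [0.5197 0.232  0.099 ] jar [0.3733 0.3746 0.1   ]
[[ 0.288 -0.958 -0.   ]
 [-0.958 -0.288  0.002]
 [-0.002 -0.    -1.   ]]
```

View pics/wrist0.png

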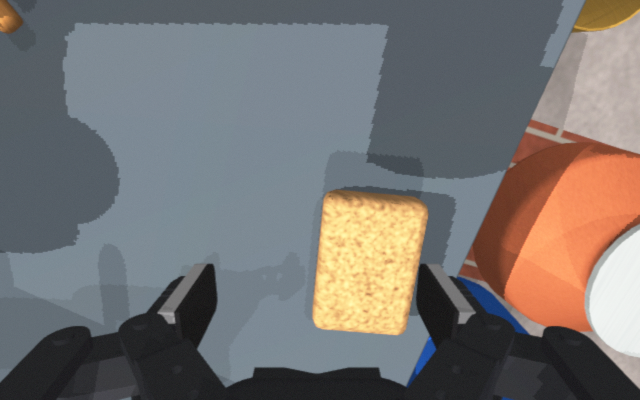

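```bash
cat >> h.py <<'E'
from scipy.spatial.transform import Rotation as Ro
B=np.array([.606,-.0275])
def to(x,y,z,phi=None):
    s=manip.state();R=Ro.from_quat(np.roll(s['tool_rot'],-1)).as_matrix()
    d=R.T@(np.array([x,y,z])-s['tool_pos'])
    az=0
    if phi is not None:
        xw=-np.array([np.sin(phi),np.cos(phi),0]);v=R.T@xw; az=np.arctan2(v[1],v[0])
    print('move d',d.round(4),'az',round(float(az),3),'at',s['tool_pos'].round(4),'yaw phi',np.arctan2(-R[0,0],-R[1,0]).round(3))
def polar(r,t,phi): # r along handle, t clockwise offset
    return B+r*np.array([-np.cos(phi),np.sin(phi)])+t*np.array([np.sin(phi),np.cos(phi)])
def st():
    s=manip.state();R=Ro.from_quat(np.roll(s['tool_rot'],-1)).as_matrix();p=s['tool_pos'];v=p[:2]-B
    ph=np.arctan2(v[1],-v[0]);t=np.array([np.sin(ph),np.cos(ph)]);rr=np.array([-np.cos(ph),np.sin(ph)])
    F=s['contact_force']
    print('t',round(s['time'],2),'p',p.round(4),'r',np.hypot(*v).round(4),'phi',ph.round(3),'yawphi',np.arctan2(-R[0,0],-R[1,0]).round(3),'F',F.round(2),'Ft',(F[:2]@t).round(2),'Fr',(F[:2]@rr).round(2),'g',round(float(s['gripper_width']),3))
E
python3 -m handwheel '[{"dx":-0.377,"dy":-0.51,"dz":0.08,"az":-0.17},{"dx":-0.377,"dy":-0.51,"dz":0.08,"az":-0.17},{"dx":-0.377,"dy":-0.51,"dz":0.08,"az":-0.17},{"dx":-0.377,"dy":-0.51,"dz":0.08,"az":-0.17},{"dx":-0.377,"dy":-0.51,"dz":0.08,"az":-0.17}]' 255
python3 -c "
from h import *
st();to(*polar(.069,-.036,-.46),.15,-.46)"
```

```text
t 0.15 p [ 0.1797 -0.5981  0.2303] r 0.7122 phi -0.929 yawphi -0.292 F [-0.13  0.21  1.1 ] Ft 0.23 Fr -0.1 g 1.0
move d [-0.3767 -0.5104  0.0811] az -0.168 at [ 0.1797 -0.5981  0.2303] yaw phi -0.292invalid input at $[0]: expected keys dx, dy, dz, ax, ay, az
```

```bash

python3 -m handwheel '[{"dx":-0.377,"dy":-0.51,"dz":0.08,"ax":0,"ay":0,"az":-0.17},{"dx":-0.377,"dy":-0.51,"dz":0.08,"ax":0,"ay":0,"az":-0.17},{"dx":-0.377,"dy":-0.51,"dz":0.08,"ax":0,"ay":0,"az":-0.17},{"dx":-0.377,"dy":-0.51,"dz":0.08,"ax":0,"ay":0,"az":-0.17},{"dx":-0.377,"dy":-0.51,"dz":0.08,"ax":0,"ay":0,"az":-0.17}]' 255
python3 -c "
from h import *
st();to(*polar(.069,-.036,-.46),.15,-.46)"
```

```text
time: 0.78
tool_pos: [0.3663, -0.3485, 0.1918]
tool_rot: [-0.0, 0.85, -0.527, 0.0]
contact_force: [0.5, -0.0, 0.3]
gripper_width: 0.003
t 0.78 p [ 0.3663 -0.3485  0.1918] r 0.4006 phi -0.929 yawphi -0.461 F [ 0.46 -0.04  0.34] Ft -0.39 Fr -0.24 g 0.003
move d [-0.1448 -0.2884  0.0418] az 0.001 at [ 0.3663 -0.3485  0.1918] yaw phi -0.461
```

```bash

python3 -m handwheel '[{"dx":-0.14,"dy":-0.28,"dz":0.04,"ax":0,"ay":0,"az":0},{"dx":-0.14,"dy":-0.28,"dz":0.04,"ax":0,"ay":0,"az":0},{"dx":-0.14,"dy":-0.28,"dz":0.04,"ax":0,"ay":0,"az":0},{"dx":-0.14,"dy":-0.28,"dz":0.04,"ax":0,"ay":0,"az":0},{"dx":-0.14,"dy":-0.28,"dz":0.04,"ax":0,"ay":0,"az":0}]' 255
python3 -m handwheel '[{"dx":0,"dy":0,"dz":0,"ax":0,"ay":0,"az":0},{"dx":0,"dy":0,"dz":0,"ax":0,"ay":0,"az":0}]'
python3 -c "
from h import *
st();to(*polar(.069,-.036,-.46),.15,-.46)
grab('wrist','w1')"
```

```text
time: 1.4
tool_pos: [0.5528, -0.1008, 0.1522]
tool_rot: [0.0, 0.85, -0.526, 0.0]
contact_force: [0.2, -0.4, 0.2]
gripper_width: -0.003
time: 1.65
tool_pos: [0.5517, -0.1026, 0.1522]
tool_rot: [0.0, 0.85, -0.526, -0.0]
contact_force: [-0.1, 0.1, -0.5]
gripper_width: 0.001
t 1.65 p [ 0.5517 -0.1026  0.1522] r 0.0927 phi -0.945 yawphi -0.463 F [-0.08  0.14 -0.47] Ft 0.15 Fr -0.07 g 0.001
move d [-0.0072 -0.013   0.0022] az 0.003 at [ 0.5517 -0.1026  0.1522] yaw phi -0.463
```

View pics/w1.png

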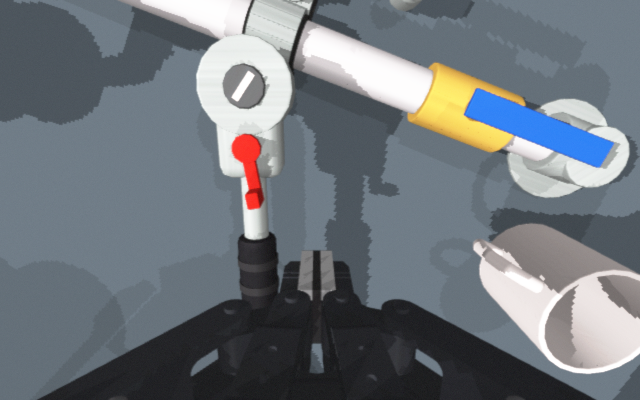

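The wrist view shows the head's centre at (245,85), the lever's pivot at (246,148), its thumb piece at (254,198), and the closed fingertips at (317,252). I'll refine the points from this view.

```bash
python3 - <<'E'
from h import *
f=load('w1');im=f['image'].astype(int)
cv2.imwrite('pics/w1z.png',cv2.resize(f['image'][30:310,180:400],None,fx=2.7,fy=2.1,interpolation=cv2.INTER_CUBIC)[:600])
m=((im[...,2]>150)&(im[...,1]<70)&(im[...,0]<70)).astype(np.uint8)
n,l,s,c=cv2.connectedComponentsWithStats(m);print(s[1:],c[1:])
for n_,u,v,z in [('head',245,84,.08),('pivot',246,148,.087),('tip',252,196,.099),('tipb',254,203,.090),('grip',257,242,.066),('gripfar',258,290,.07)]:
    p=onz(f,u,v,z);print(n_,p.round(4),dep(f,u,v).round(4))
E
```

```text
[[ 233  134   27   75 1130]] [[248.81327434 164.92300885]]
head [ 0.608  -0.0278  0.08  ] [ 0.6082 -0.0284  0.083 ]
pivot [ 0.5748 -0.0441  0.087 ] [ 0.575  -0.0442  0.0877]
tip [ 0.5527 -0.06    0.099 ] [ 0.5528 -0.06    0.0995]
tipb [ 0.5461 -0.0624  0.09  ] [ 0.5497 -0.0628  0.1003]
grip [ 0.5117 -0.0752  0.066 ] [ 0.5176 -0.0749  0.0788]
gripfar [ 0.4784 -0.0912  0.07  ] [ 0.4863 -0.09    0.0828]
```

View pics/w1z.png

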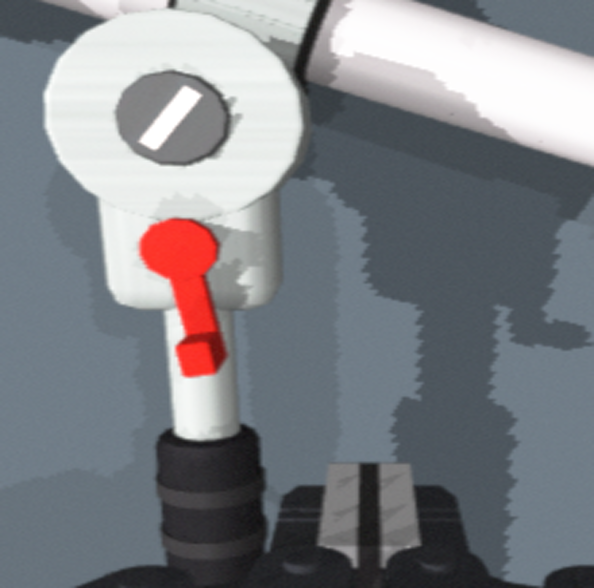

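```bash
sed -i 's/^B=.*/B=np.array([.607,-.0277])/' h.py
python3 -m handwheel '[{"dx":-0.007,"dy":-0.014,"dz":0.02,"ax":0,"ay":0,"az":0},{"dx":-0.007,"dy":-0.014,"dz":0.062,"ax":0,"ay":0,"az":0},{"dx":-0.007,"dy":-0.014,"dz":0.062,"ax":0,"ay":0,"az":0},{"dx":-0.007,"dy":-0.014,"dz":0.062,"ax":0,"ay":0,"az":0}]'
python3 -c "
from h import *
st();to(*polar(.069,-.036,-.46),.09,-.46)
grab('wrist','w2')"
```

```text
time: 2.2
tool_pos: [0.5616, -0.0905, 0.0909]
tool_rot: [-0.0, 0.85, -0.527, 0.0]
contact_force: [0.6, -0.7, 0.2]
gripper_width: 0.0
t 2.2 p [ 0.5616 -0.0905  0.0909] r 0.0775 phi -0.945 yawphi -0.461 F [ 0.56 -0.71  0.16] Ft -0.87 Fr 0.25 g 0.0
move d [-0.0001  0.0004  0.0009] az 0.001 at [ 0.5616 -0.0905  0.0909] yaw phi -0.461
```

View pics/w2.png

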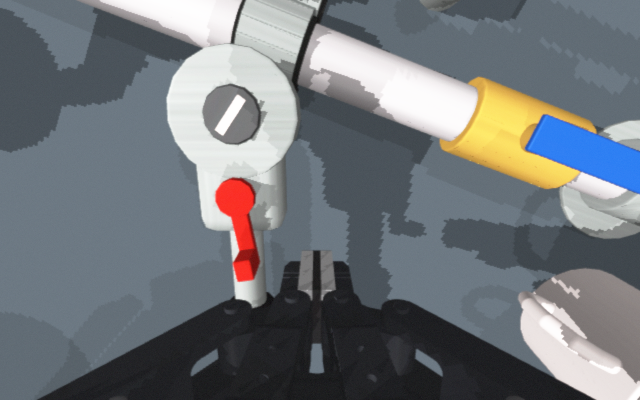

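The fingertips at (317,255) are level with the thumb piece at (245,262), with a gap between them. Pushing sideways now.

```bash

python3 -m handwheel '[{"dx":-0.01,"dy":0,"dz":0,"ax":0,"ay":0,"az":0},{"dx":-0.016,"dy":0,"dz":0,"ax":0,"ay":0,"az":0},{"dx":-0.02,"dy":0,"dz":0,"ax":0,"ay":0,"az":0},{"dx":-0.023,"dy":0,"dz":0,"ax":0,"ay":0,"az":0},{"dx":-0.025,"dy":0,"dz":0,"ax":0,"ay":0,"az":0}]'
python3 -c "
from h import *
st()
grab('wrist','w3')"
```

```text
time: 2.88
tool_pos: [0.5502, -0.0675, 0.0906]
tool_rot: [-0.0, 0.85, -0.526, -0.0]
contact_force: [0.2, -0.2, 0.2]
gripper_width: 0.002
t 2.88 p [ 0.5502 -0.0675  0.0906] r 0.0694 phi -0.612 yawphi -0.462 F [ 0.17 -0.18  0.21] Ft -0.25 Fr -0.04 g 0.002
```

View pics/w3.png

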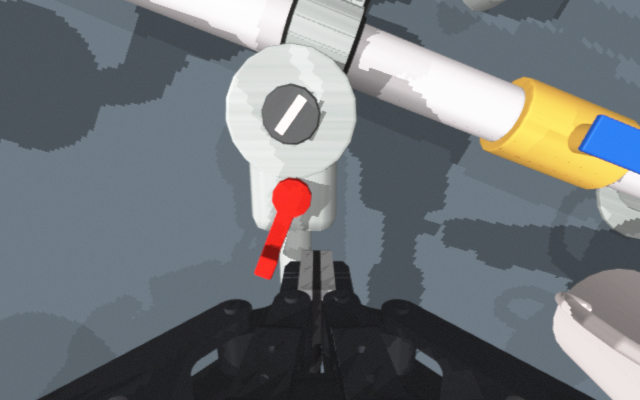

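The lever has flipped: its thumb piece is now at (266,268), on the clockwise side. Next I lift away and move over the handle.

```bash

python3 -m handwheel '[{"dx":0.01,"dy":0,"dz":0,"ax":0,"ay":0,"az":0},{"dx":0.01,"dy":0.02,"dz":-0.06,"ax":0,"ay":0,"az":0},{"dx":-0.012,"dy":0.09,"dz":-0.06,"ax":0,"ay":0,"az":0},{"dx":-0.012,"dy":0.09,"dz":-0.06,"ax":0,"ay":0,"az":0},{"dx":-0.012,"dy":0.09,"dz":-0.06,"ax":0,"ay":0,"az":0}]' 100
python3 -c "
from h import *
st();to(*polar(.16,0,-.46),.045,-.46)
f=grab('wrist','w4');g=grab('top','t4')
cv2.imwrite('pics/t4z.png',cv2.resize(g['image'][120:270,280:460],None,fx=4,fy=4,interpolation=cv2.INTER_CUBIC))"
```

```text
time: 3.55
tool_pos: [0.4643, -0.0977, 0.1507]
tool_rot: [-0.0, 0.85, -0.527, 0.001]
contact_force: [0.4, 0.7, -0.4]
gripper_width: 0.604
t 3.55 p [ 0.4643 -0.0977  0.1507] r 0.1589 phi -0.456 yawphi -0.461 F [ 0.44  0.69 -0.43] Ft 0.43 Fr -0.7 g 0.604
move d [0.0005 0.0011 0.1057] az 0.001 at [ 0.4643 -0.0977  0.1507] yaw phi -0.461
```

View pics/w4.png

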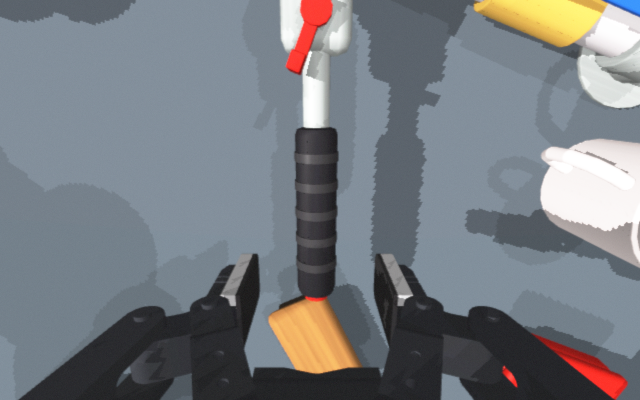

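View pics/t4z.png

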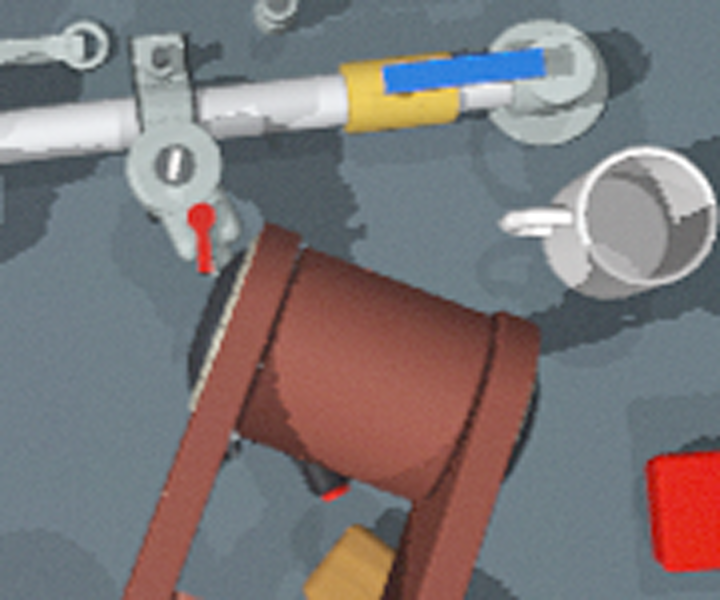

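The handle is centred between the open fingers and the lever is on tighten. I'll lower the fingers to straddle the grip.

```bash

python3 -m handwheel '[{"dx":0,"dy":0.001,"dz":0.06,"ax":0,"ay":0,"az":0},{"dx":0,"dy":0.001,"dz":0.105,"ax":0,"ay":0,"az":0},{"dx":0,"dy":0.001,"dz":0.105,"ax":0,"ay":0,"az":0},{"dx":0,"dy":0.001,"dz":0.105,"ax":0,"ay":0,"az":0}]' 
python3 -c "
from h import *
st()
f=grab('wrist','w5')"
```

```text
time: 4.15
tool_pos: [0.4652, -0.098, 0.0472]
tool_rot: [-0.0, 0.85, -0.526, 0.001]
contact_force: [0.2, 0.7, 0.1]
gripper_width: 0.61
t 4.15 p [ 0.4652 -0.098   0.0472] r 0.1583 phi -0.46 yawphi -0.462 F [0.19 0.65 0.11] Ft 0.5 Fr -0.46 g 0.61
```

View pics/w5.png

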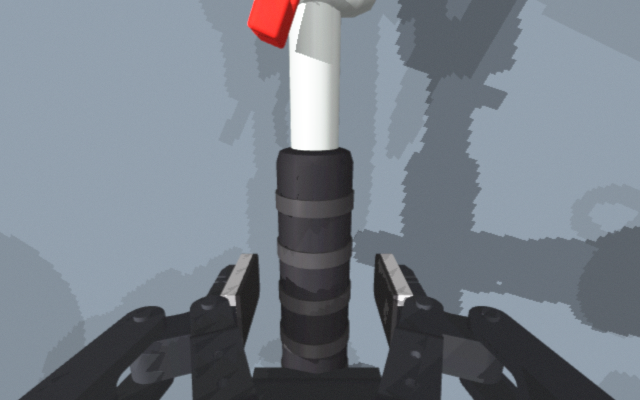

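```bash

python3 -m handwheel '[{"dx":0,"dy":0.001,"dz":0.002,"ax":0,"ay":0,"az":0},{"dx":0.0239,"dy":-0.001,"dz":0.002,"ax":0,"ay":0,"az":-0.15},{"dx":0.0473,"dy":-0.006,"dz":0.002,"ax":0,"ay":0,"az":-0.3},{"dx":0.0696,"dy":-0.015,"dz":0.002,"ax":0,"ay":0,"az":-0.45},{"dx":0.0696,"dy":-0.015,"dz":0.002,"ax":0,"ay":0,"az":-0.45}]' 148
python3 -c "
from h import *
st()
f=grab('wrist','w6')"
```

```text
time: 4.82
tool_pos: [0.5096, -0.1545, 0.0453]
tool_rot: [0.0, 0.946, -0.325, 0.002]
contact_force: [0.1, 0.1, 0.7]
gripper_width: 0.417
t 4.83 p [ 0.5096 -0.1545  0.0453] r 0.1599 phi -0.916 yawphi -0.909 F [0.09 0.1  0.75] Ft -0.01 Fr -0.13 g 0.417
```

View pics/w6.png

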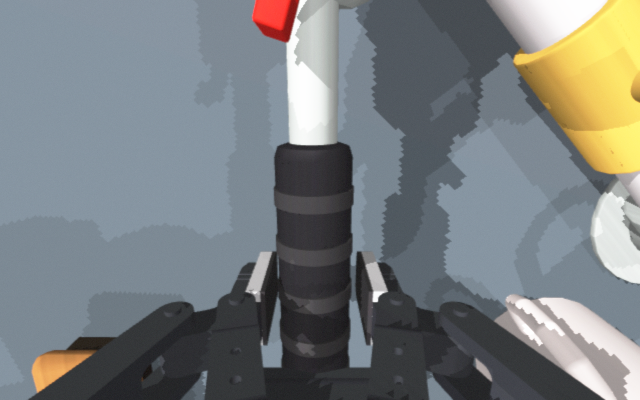

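```bash

python3 -m handwheel '[{"dx":-0.0286,"dy":-0.0026,"dz":0,"ax":0,"ay":0,"az":0.18},{"dx":-0.0564,"dy":-0.0103,"dz":0,"ax":0,"ay":0,"az":0.36},{"dx":-0.0823,"dy":-0.0228,"dz":0,"ax":0,"ay":0,"az":0.54},{"dx":-0.1055,"dy":-0.0397,"dz":0,"ax":0,"ay":0,"az":0.72},{"dx":-0.1055,"dy":-0.0397,"dz":0,"ax":0,"ay":0,"az":0.72}]' 
python3 -m handwheel '[{"dx":0,"dy":0,"dz":0,"ax":0,"ay":0,"az":0},{"dx":0,"dy":0,"dz":0,"ax":0,"ay":0,"az":0}]'
python3 -c "
from h import *
st()
f=grab('wrist','w7');st();f=grab('top','t7');st()"
```

```text
time: 5.5
tool_pos: [0.4479, -0.0564, 0.044]
tool_rot: [0.001, 0.773, -0.635, 0.001]
contact_force: [-1.6, -3.3, 1.0]
gripper_width: 0.419
time: 5.75
tool_pos: [0.449, -0.058, 0.0437]
tool_rot: [0.0, 0.772, -0.636, 0.0]
contact_force: [-0.3, -2.4, 0.5]
gripper_width: 0.424
t 5.75 p [ 0.449  -0.058   0.0437] r 0.1609 phi -0.189 yawphi -0.192 F [-0.34 -2.4   0.46] Ft -2.29 Fr 0.79 g 0.424
t 5.8 p [ 0.449  -0.0579  0.0437] r 0.1609 phi -0.189 yawphi -0.192 F [-0.48 -2.5   1.34] Ft -2.36 Fr 0.94 g 0.422
t 5.85 p [ 0.449  -0.0579  0.0437] r 0.1608 phi -0.189 yawphi -0.191 F [-0.99 -3.62  1.62] Ft -3.37 Fr 1.66 g 0.42
```

View pics/w7.png

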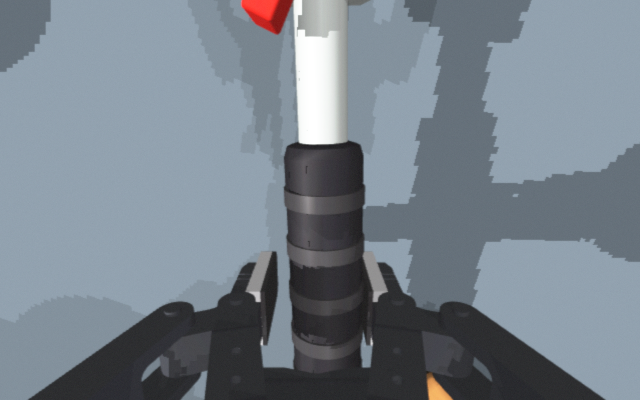

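View pics/t7.png

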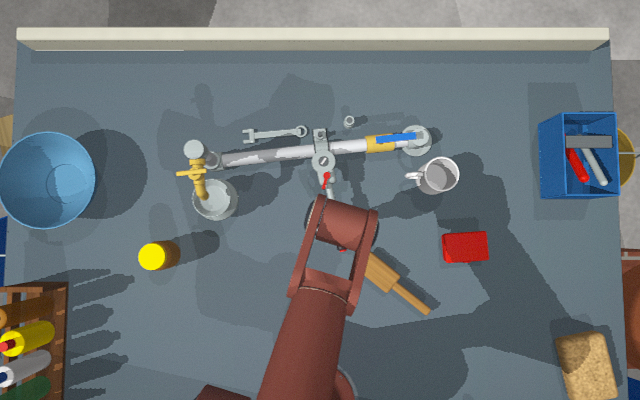

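```bash

python3 -m handwheel '[{"dx":-0.0239,"dy":-0.0018,"dz":0,"ax":0,"ay":0,"az":0.15},{"dx":-0.0239,"dy":-0.0018,"dz":0,"ax":0,"ay":0,"az":0.15},{"dx":-0.0239,"dy":-0.0018,"dz":0,"ax":0,"ay":0,"az":0.15}]' 
python3 -c "
from h import *
st()"
python3 -m handwheel '[{"dx":-0.0239,"dy":-0.0018,"dz":0,"ax":0,"ay":0,"az":0.15},{"dx":-0.0239,"dy":-0.0018,"dz":0,"ax":0,"ay":0,"az":0.15},{"dx":-0.0239,"dy":-0.0018,"dz":0,"ax":0,"ay":0,"az":0.15},{"dx":-0.0239,"dy":-0.0018,"dz":0,"ax":0,"ay":0,"az":0.15}]' 
python3 -c "
from h import *
st();f=grab('top','t8');st();cv2.imwrite('pics/t8z.png',cv2.resize(f['image'][120:220,250:400],None,fx=5,fy=5,interpolation=cv2.INTER_CUBIC))"
```

```text
time: 6.22
tool_pos: [0.4462, -0.0339, 0.0435]
tool_rot: [0.0, 0.722, -0.691, 0.0]
contact_force: [-0.4, -2.2, 0.3]
gripper_width: 0.421
t 6.22 p [ 0.4462 -0.0339  0.0435] r 0.161 phi -0.039 yawphi -0.044 F [-0.37 -2.16  0.34] Ft -2.14 Fr 0.46 g 0.421
time: 6.72
tool_pos: [0.4469, -0.0101, 0.0436]
tool_rot: [0.0, -0.668, 0.744, -0.0]
contact_force: [0.3, -2.1, 0.9]
gripper_width: 0.416
t 6.72 p [ 0.4469 -0.0101  0.0436] r 0.161 phi 0.11 yawphi 0.107 F [ 0.32 -2.14  0.9 ] Ft -2.09 Fr -0.55 g 0.416
t 6.78 p [ 0.4469 -0.0101  0.0436] r 0.161 phi 0.11 yawphi 0.108 F [ 1.36 -3.03  0.09] Ft -2.86 Fr -1.68 g 0.424
```

View pics/t8z.png

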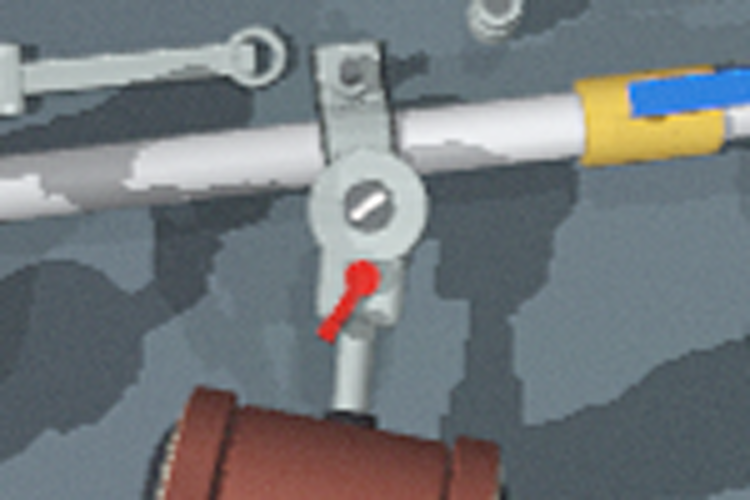

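The white slot on the drive, at (322,161) in the top frame, turns with the nut: it has gone from nearly upright to tilted. I can use that as a check on nut turn.

```bash
cat >> h.py <<'E'
def slot(f):
    im=cv2.resize(f['image'][150:172,312:334],None,fx=8,fy=8,interpolation=cv2.INTER_CUBIC).max(2).astype(float)
    # centre of dark disc
    m=(im<150).astype(np.uint8); yy,xx=np.mgrid[:im.shape[0],:im.shape[1]]
    h=((xx-88)**2+(yy-88)**2<44**2); 
    c=np.array([xx[h&(m>0)].mean(),yy[h&(m>0)].mean()])
    w=np.clip(im-150,0,None)*(((xx-c[0])**2+(yy-c[1])**2)<26**2)
    mx,my=(w*xx).sum()/w.sum(),(w*yy).sum()/w.sum()
    cov=np.cov(np.vstack([xx.ravel(),yy.ravel()]),aweights=w.ravel()); ev,V=np.linalg.eigh(cov)
    v=V[:,1]; return c/8+[312,150],round(float(np.mod(np.arctan2(v[0],-v[1]),np.pi)),3),(ev[1]/ev[0]).round(1)  # clockwise from image up
E
python3 -c "
from h import *
for n in ['top0','t4','t7','t8']: print(n,slot(load(n)))"
```

```text
top0 (array([323.50079436, 161.28682639]), 0.193, np.float64(9.4))
t4 (array([323.54390327, 161.2655654 ]), 0.19, np.float64(7.7))
t7 (array([323.53697917, 161.32786458]), 0.619, np.float64(10.6))
t8 (array([323.60368794, 161.21843972]), 0.912, np.float64(9.4))
```

```bash

python3 -m handwheel '[{"dx":-0.0239,"dy":-0.0018,"dz":0,"ax":0,"ay":0,"az":0.15},{"dx":-0.0239,"dy":-0.0018,"dz":0,"ax":0,"ay":0,"az":0.15},{"dx":-0.0239,"dy":-0.0018,"dz":0,"ax":0,"ay":0,"az":0.15},{"dx":-0.0239,"dy":-0.0018,"dz":0,"ax":0,"ay":0,"az":0.15}]' >/dev/null
python3 -c "
from h import *
st();f=grab('top','t9');st();print(slot(f))"
python3 -m handwheel '[{"dx":-0.0239,"dy":-0.0018,"dz":0,"ax":0,"ay":0,"az":0.15},{"dx":-0.0239,"dy":-0.0018,"dz":0,"ax":0,"ay":0,"az":0.15},{"dx":-0.0239,"dy":-0.0018,"dz":0,"ax":0,"ay":0,"az":0.15},{"dx":-0.0239,"dy":-0.0018,"dz":0,"ax":0,"ay":0,"az":0.15}]' >/dev/null
python3 -c "
from h import *
st();f=grab('top','t10');st();print(slot(f))"
```

```text
t 7.28 p [0.4511 0.0136 0.0436] r 0.1613 phi 0.259 yawphi 0.257 F [ 0.19 -2.36  0.77] Ft -2.24 Fr -0.79 g 0.423
t 7.33 p [0.4512 0.0136 0.0436] r 0.1612 phi 0.259 yawphi 0.258 F [ 0.63 -3.29  0.84] Ft -3.02 Fr -1.45 g 0.416
(array([323.5083138 , 161.30277615]), 1.078, np.float64(8.4))
t 7.83 p [0.4589 0.0363 0.0436] r 0.1613 phi 0.408 yawphi 0.407 F [-0.03 -2.43  1.78] Ft -2.25 Fr -0.94 g 0.422
t 7.88 p [0.459  0.0363 0.0436] r 0.1613 phi 0.408 yawphi 0.408 F [-0.36 -3.3   1.84] Ft -3.17 Fr -0.98 g 0.419
(array([323.68563348, 161.30482655]), 1.188, np.float64(9.1))
```

```bash

python3 -m handwheel '[{"dx":-0.0239,"dy":-0.0018,"dz":0,"ax":0,"ay":0,"az":0.15},{"dx":-0.0239,"dy":-0.0018,"dz":0,"ax":0,"ay":0,"az":0.15},{"dx":-0.0239,"dy":-0.0018,"dz":0,"ax":0,"ay":0,"az":0.15},{"dx":-0.0239,"dy":-0.0018,"dz":0,"ax":0,"ay":0,"az":0.15}]' >/dev/null
python3 -c "
from h import *
st();f=grab('top','t11');st();print(slot(f))"
python3 -m handwheel '[{"dx":-0.0239,"dy":-0.0018,"dz":0,"ax":0,"ay":0,"az":0.15},{"dx":-0.0239,"dy":-0.0018,"dz":0,"ax":0,"ay":0,"az":0.15},{"dx":-0.0239,"dy":-0.0018,"dz":0,"ax":0,"ay":0,"az":0.15},{"dx":-0.0239,"dy":-0.0018,"dz":0,"ax":0,"ay":0,"az":0.15}]' >/dev/null
python3 -c "
from h import *
st();f=grab('top','t12');st();print(slot(f))
cv2.imwrite('pics/t12z.png',cv2.resize(f['image'][120:270,180:380],None,fx=4,fy=4,interpolation=cv2.INTER_CUBIC))"
```

```text
t 8.38 p [0.4698 0.0575 0.0434] r 0.1615 phi 0.556 yawphi 0.557 F [-0.34 -3.16  1.01] Ft -2.86 Fr -1.38 g 0.417
t 8.43 p [0.4698 0.0575 0.0435] r 0.1615 phi 0.556 yawphi 0.558 F [-0.23 -3.12  0.67] Ft -2.77 Fr -1.45 g 0.416
(array([323.5143951 , 161.28545176]), 1.363, np.float64(9.3))
t 8.93 p [0.4837 0.0767 0.0434] r 0.1615 phi 0.703 yawphi 0.707 F [-2.13 -4.8   2.55] Ft -5.04 Fr -1.48 g 0.421
t 8.97 p [0.4837 0.0767 0.0434] r 0.1615 phi 0.703 yawphi 0.707 F [-2.98 -4.42  2.21] Ft -5.3 Fr -0.58 g 0.418
(array([323.57612754, 161.32373805]), 1.47, np.float64(10.0))
```

View pics/t12z.png

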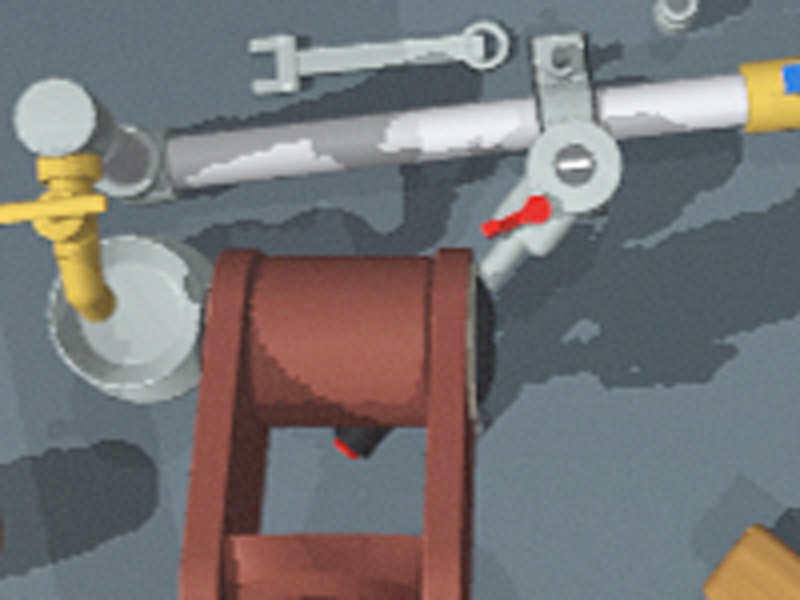

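Bite begins around slot 1.47 (force has gone from 3 N to 5 N). I'll go a little further on this stroke.

```bash

python3 -m handwheel '[{"dx":-0.0128,"dy":-0.0005,"dz":0,"ax":0,"ay":0,"az":0.08},{"dx":-0.0128,"dy":-0.0005,"dz":0,"ax":0,"ay":0,"az":0.08},{"dx":-0.0128,"dy":-0.0005,"dz":0,"ax":0,"ay":0,"az":0.08},{"dx":-0.0128,"dy":-0.0005,"dz":0,"ax":0,"ay":0,"az":0.08}]' >/dev/null
python3 -c "
from h import *
st();f=grab('top','t13');st();print(slot(f))"
python3 -m handwheel '[{"dx":-0.0128,"dy":-0.0005,"dz":0,"ax":0,"ay":0,"az":0.08},{"dx":-0.0128,"dy":-0.0005,"dz":0,"ax":0,"ay":0,"az":0.08},{"dx":-0.0128,"dy":-0.0005,"dz":0,"ax":0,"ay":0,"az":0.08},{"dx":-0.0128,"dy":-0.0005,"dz":0,"ax":0,"ay":0,"az":0.08}]' >/dev/null
python3 -c "
from h import *
st();f=grab('top','t14');st();print(slot(f))
f=grab('wrist','w14')"
```

```text
t 9.47 p [0.492  0.0859 0.0432] r 0.1616 phi 0.779 yawphi 0.787 F [-4.06 -4.48  2.21] Ft -6.04 Fr -0.27 g 0.416
t 9.53 p [0.492  0.0858 0.0432] r 0.1616 phi 0.779 yawphi 0.787 F [-3.96 -5.13  2.65] Ft -6.44 Fr -0.79 g 0.416
(array([323.58862355, 161.23980273]), 1.504, np.float64(9.8))
t 10.03 p [0.5012 0.0944 0.043 ] r 0.1616 phi 0.857 yawphi 0.867 F [-4.29 -6.16  2.1 ] Ft -7.28 Fr -1.85 g 0.419
t 10.07 p [0.5012 0.0944 0.043 ] r 0.1616 phi 0.857 yawphi 0.867 F [-3.76 -5.75  1.82] Ft -6.6 Fr -1.88 g 0.417
(array([323.58798672, 161.32564896]), 1.574, np.float64(10.9))
```

View pics/w14.png

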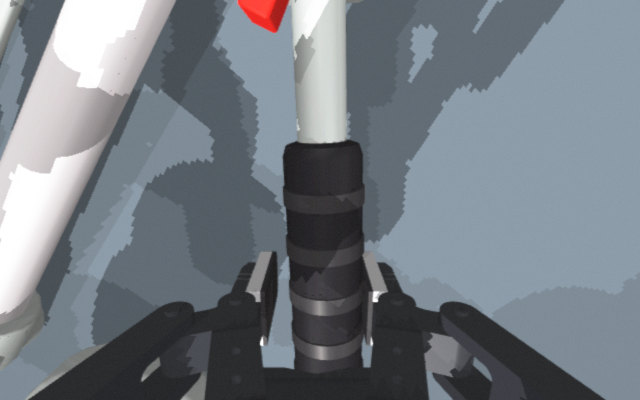

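```bash

python3 -m handwheel '[{"dx":0.0286,"dy":-0.0026,"dz":0,"ax":0,"ay":0,"az":-0.18},{"dx":0.0564,"dy":-0.0103,"dz":0,"ax":0,"ay":0,"az":-0.36},{"dx":0.0823,"dy":-0.0228,"dz":0,"ax":0,"ay":0,"az":-0.54},{"dx":0.1055,"dy":-0.0397,"dz":0,"ax":0,"ay":0,"az":-0.72},{"dx":0.1055,"dy":-0.0397,"dz":0,"ax":0,"ay":0,"az":-0.72}]' |tail -3
python3 -c "
from h import *
st();f=grab('top','t15');print(slot(f))"
python3 -m handwheel '[{"dx":0.0286,"dy":-0.0026,"dz":0,"ax":0,"ay":0,"az":-0.18},{"dx":0.0564,"dy":-0.0103,"dz":0,"ax":0,"ay":0,"az":-0.36},{"dx":0.0823,"dy":-0.0228,"dz":0,"ax":0,"ay":0,"az":-0.54},{"dx":0.1055,"dy":-0.0397,"dz":0,"ax":0,"ay":0,"az":-0.72},{"dx":0.1055,"dy":-0.0397,"dz":0,"ax":0,"ay":0,"az":-0.72}]' |tail -3
python3 -c "
from h import *
st();f=grab('top','t16');print(slot(f))
f=grab('wrist','w16')"
```

```text
tool_rot: [0.001, -0.651, 0.759, 0.0]
contact_force: [-0.6, 0.0, -0.5]
gripper_width: 0.421
t 10.75 p [ 0.4474 -0.0038  0.0435] r 0.1614 phi 0.148 yawphi 0.152 F [-0.62  0.04 -0.46] Ft -0.05 Fr 0.62 g 0.421
(array([323.55398151, 161.34525052]), 1.572, np.float64(11.2))
tool_rot: [-0.001, 0.877, -0.481, 0.001]
contact_force: [0.5, -0.5, 2.0]
gripper_width: 0.426
t 11.43 p [ 0.473  -0.1138  0.0441] r 0.1593 phi -0.571 yawphi -0.568 F [ 0.46 -0.5   1.99] Ft -0.67 Fr -0.12 g 0.426
(array([323.44043385, 161.28371266]), 1.567, np.float64(12.3))
```

View pics/w16.png

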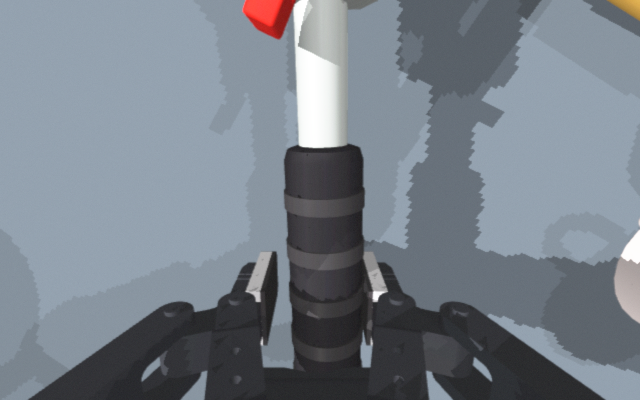

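The nut holds at slot 1.57 after clicking back. Driving again.

```bash

python3 -m handwheel '[{"dx":-0.0239,"dy":-0.0018,"dz":0,"ax":0,"ay":0,"az":0.15},{"dx":-0.0473,"dy":-0.0071,"dz":0,"ax":0,"ay":0,"az":0.3},{"dx":-0.0696,"dy":-0.0159,"dz":0,"ax":0,"ay":0,"az":0.45},{"dx":-0.0696,"dy":-0.0159,"dz":0,"ax":0,"ay":0,"az":0.45},{"dx":-0.0696,"dy":-0.0159,"dz":0,"ax":0,"ay":0,"az":0.45}]' >/dev/null
python3 -c "
from h import *
st();f=grab('top','t17');st();print(slot(f))"
python3 -m handwheel '[{"dx":-0.0239,"dy":-0.0018,"dz":0,"ax":0,"ay":0,"az":0.15},{"dx":-0.0239,"dy":-0.0018,"dz":0,"ax":0,"ay":0,"az":0.15},{"dx":-0.0239,"dy":-0.0018,"dz":0,"ax":0,"ay":0,"az":0.15},{"dx":-0.0239,"dy":-0.0018,"dz":0,"ax":0,"ay":0,"az":0.15}]' >/dev/null
python3 -c "
from h import *
st();f=grab('top','t18');st();print(slot(f))"
```

```text
t 12.15 p [ 0.4477 -0.0464  0.0442] r 0.1604 phi -0.117 yawphi -0.123 F [ 2.1  -7.82 -1.12] Ft -8.02 Fr -1.17 g 0.423
t 12.2 p [ 0.4477 -0.0465  0.0441] r 0.1604 phi -0.118 yawphi -0.123 F [ 3.26 -7.01 -0.85] Ft -7.34 Fr -2.42 g 0.421
(array([323.50970588, 161.3404902 ]), 1.736, np.float64(11.8))
t 12.7 p [ 0.4466 -0.0231  0.0443] r 0.1605 phi 0.028 yawphi 0.026 F [ 2.74 -7.89 -0.41] Ft -7.81 Fr -2.96 g 0.421
t 12.75 p [ 0.4465 -0.0232  0.0442] r 0.1605 phi 0.028 yawphi 0.026 F [ 1.52 -9.08  0.23] Ft -9.04 Fr -1.78 g 0.422
(array([323.39908318, 161.28567632]), 1.883, np.float64(9.7))
```

```bash

python3 -m handwheel '[{"dx":-0.0192,"dy":-0.0012,"dz":0,"ax":0,"ay":0,"az":0.12},{"dx":-0.0192,"dy":-0.0012,"dz":0,"ax":0,"ay":0,"az":0.12},{"dx":-0.0192,"dy":-0.0012,"dz":0,"ax":0,"ay":0,"az":0.12},{"dx":-0.0192,"dy":-0.0012,"dz":0,"ax":0,"ay":0,"az":0.12}]' >/dev/null
python3 -c "
from h import *
st();f=grab('top','t19');st();print(slot(f))
for i in range(3): f=grab('top','t19'+'abc'[i]);st();print(slot(f))"

```

```text
t 13.25 p [ 0.4481 -0.0042  0.0442] r 0.1606 phi 0.147 yawphi 0.146 F [ 1.08 -9.2  -0.1 ] Ft -8.95 Fr -2.41 g 0.423
t 13.3 p [ 0.4481 -0.0043  0.0442] r 0.1606 phi 0.146 yawphi 0.146 F [ 1.7  -8.25  1.01] Ft -7.91 Fr -2.88 g 0.423
(array([323.47035303, 161.19755043]), 1.962, np.float64(10.4))
t 13.35 p [ 0.4482 -0.0043  0.0442] r 0.1606 phi 0.146 yawphi 0.146 F [ 1.8  -9.55  0.16] Ft -9.18 Fr -3.18 g 0.419
(array([323.47828451, 161.19098028]), 1.964, np.float64(10.5))
t 13.4 p [ 0.4482 -0.0043  0.0442] r 0.1606 phi 0.146 yawphi 0.146 F [ 2.13 -8.58  0.89] Ft -8.18 Fr -3.36 g 0.419
(array([323.49326087, 161.20271739]), 1.963, np.float64(10.4))
t 13.45 p [ 0.4482 -0.0043  0.0442] r 0.1606 phi 0.146 yawphi 0.146 F [  2.16 -10.22   0.44] Ft -9.79 Fr -3.63 g 0.42
(array([323.45929312, 161.1946444 ]), 1.96, np.float64(10.4))
```

```bash

python3 -m handwheel '[{"dx":-0.0239,"dy":-0.0018,"dz":0,"ax":0,"ay":0,"az":0.15},{"dx":-0.0239,"dy":-0.0018,"dz":0,"ax":0,"ay":0,"az":0.15},{"dx":-0.0239,"dy":-0.0018,"dz":0,"ax":0,"ay":0,"az":0.15},{"dx":-0.0239,"dy":-0.0018,"dz":0,"ax":0,"ay":0,"az":0.15}]' >/dev/null
python3 -c "
from h import *
st();f=grab('top','t20');st();print(slot(f))
for i in range(5): f=grab('top','t20'+'abcde'[i]);st();print(slot(f))"

```

```text
t 13.95 p [0.4531 0.019  0.0442] r 0.1608 phi 0.294 yawphi 0.296 F [  0.22 -10.66   2.41] Ft -10.14 Fr -3.3 g 0.418
t 14.0 p [0.4532 0.0189 0.0442] r 0.1608 phi 0.294 yawphi 0.296 F [  0.09 -10.11   1.21] Ft -9.65 Fr -3.01 g 0.424
(array([323.66010423, 161.34286335]), 2.12, np.float64(9.4))
t 14.05 p [0.4531 0.0189 0.0442] r 0.1608 phi 0.294 yawphi 0.296 F [ 0.46 -9.16  1.73] Ft -8.63 Fr -3.09 g 0.423
(array([323.64336016, 161.30170308]), 2.119, np.float64(9.5))
t 14.1 p [0.4531 0.0189 0.0442] r 0.1608 phi 0.294 yawphi 0.296 F [ -0.17 -10.62   1.48] Ft -10.21 Fr -2.91 g 0.417
(array([323.636785  , 161.29667289]), 2.119, np.float64(9.5))
t 14.15 p [0.4531 0.0189 0.0442] r 0.1608 phi 0.294 yawphi 0.296 F [  0.95 -10.74   1.34] Ft -10.01 Fr -4.02 g 0.423
(array([323.64362773, 161.3068901 ]), 2.12, np.float64(9.4))
t 14.2 p [0.4531 0.0189 0.0442] r 0.1608 phi 0.294 yawphi 0.296 F [  1.37 -10.19   1.52] Ft -9.36 Fr -4.26 g 0.424
(array([323.62543017, 161.30265988]), 2.121, np.float64(9.4))
t 14.25 p [0.4531 0.0189 0.0442] r 0.1608 phi 0.294 yawphi 0.296 F [  0.39 -10.24   2.29] Ft -9.69 Fr -3.34 g 0.419
(array([323.65113441, 161.3190695 ]), 2.119, np.float64(9.4))
```

The force averages 9.7 N and the slot is about 0.64 rad past the bite, so the nut is where it should be. I'll unload gently, open and lift.

```bash

python3 -m handwheel '[{"dx":0.0144,"dy":-0.0006,"dz":0,"ax":0,"ay":0,"az":-0.09},{"dx":0.0286,"dy":-0.0026,"dz":0,"ax":0,"ay":0,"az":-0.18},{"dx":0.0473,"dy":-0.0071,"dz":0,"ax":0,"ay":0,"az":-0.3},{"dx":0.0564,"dy":-0.0103,"dz":0,"ax":0,"ay":0,"az":-0.36},{"dx":0.0564,"dy":-0.0103,"dz":0,"ax":0,"ay":0,"az":-0.36}]' >/dev/null
python3 -c "
from h import *
st();f=grab('top','t21');st();print(slot(f));f=grab('wrist','w21')"

```

```text
t 14.88 p [ 0.4456 -0.036   0.0433] r 0.1616 phi -0.051 yawphi -0.061 F [ 0.17 -0.2  -0.24] Ft -0.21 Fr -0.16 g 0.418
t 14.93 p [ 0.4457 -0.0359  0.0433] r 0.1615 phi -0.05 yawphi -0.061 F [-0.49 -0.02  0.4 ] Ft 0.0 Fr 0.49 g 0.419
(array([323.51667097, 161.33047945]), 2.119, np.float64(11.4))
```

View pics/w21.png

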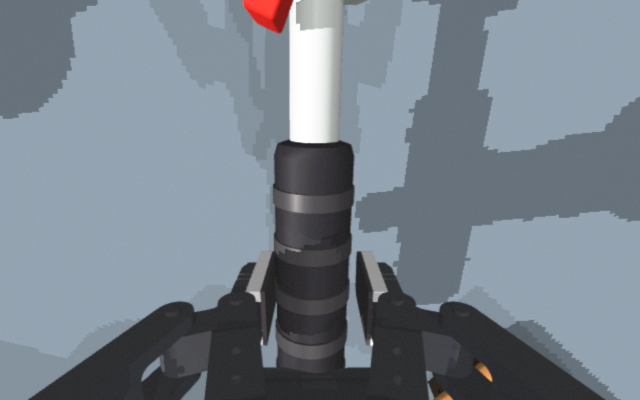

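```bash

python3 -m handwheel '[{"dx":-0.002,"dy":0,"dz":0,"ax":0,"ay":0,"az":0},{"dx":-0.002,"dy":0,"dz":0,"ax":0,"ay":0,"az":0},{"dx":-0.002,"dy":0,"dz":-0.05,"ax":0,"ay":0,"az":0},{"dx":-0.002,"dy":0,"dz":-0.11,"ax":0,"ay":0,"az":0},{"dx":-0.002,"dy":0,"dz":-0.15,"ax":0,"ay":0,"az":0}]' 100
python3 -m handwheel '[{"dx":0,"dy":0.06,"dz":-0.03,"ax":0,"ay":0,"az":0},{"dx":0,"dy":0.06,"dz":-0.03,"ax":0,"ay":0,"az":0},{"dx":0,"dy":0.06,"dz":-0.03,"ax":0,"ay":0,"az":0}]'
python3 -c "
from h import *
st();f=grab('top','t22');st();print(slot(f));f=grab('wrist','w22')"

```

```text
time: 15.6
tool_pos: [0.4469, -0.0346, 0.1968]
tool_rot: [-0.001, 0.729, -0.685, 0.002]
contact_force: [0.5, -0.9, -0.0]
gripper_width: 0.607
time: 15.98
tool_pos: [0.3863, -0.0383, 0.2235]
tool_rot: [-0.0, 0.729, -0.685, 0.0]
contact_force: [-0.5, -0.5, 0.6]
gripper_width: 0.607
t 15.97 p [ 0.3863 -0.0383  0.2235] r 0.221 phi -0.048 yawphi -0.062 F [-0.46 -0.46  0.58] Ft -0.44 Fr 0.48 g 0.607
t 16.02 p [ 0.3862 -0.0382  0.2226] r 0.2211 phi -0.047 yawphi -0.062 F [ 0.44 -0.14 -0.28] Ft -0.16 Fr -0.43 g 0.61
(array([323.46927938, 161.37144905]), 2.105, np.float64(11.4))
```

View pics/w22.png

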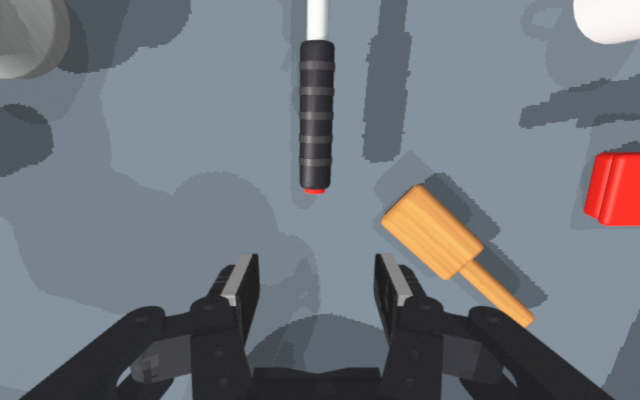

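View pics/t22.png

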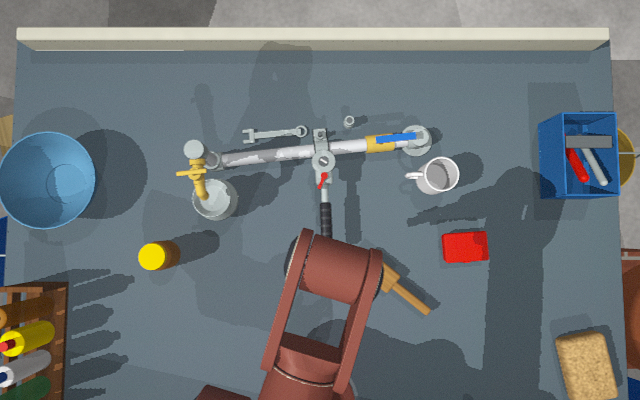

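The top view shows the lever's tip at (320,187), on the clockwise side of the handle, which is tighten. The slot is still at 2.11, the bystanders are where they were, and the gripper is clear of everything. Handing in.

```bash
python3 -c "
from h import *
a=load('top0')['image'].astype(int);b=load('t22')['image'].astype(int)
print(manip.job_done())"
```

```text
the job is handed in; nothing more can be done
None
```

The near bolt is tightened, the lever is on tighten, and the ratchet is still on the nut. I handed the job in at about 16 s of the 64 s allowed.

- **Lever:** I pushed it over with the closed fingers. The last top view still shows it on tighten.
- **Tightening:** I worked the handle in two strokes with the fingers loosely astride the grip. The nut ran free for about 1.3 rad at 2 to 3 N. The rubber then bit at about 6 N, and I turned the nut roughly 0.62 to 0.64 rad further.
- **Checks:** The steady force at the end averaged about 9.7 N, with readings from 8.6 to 10.2 N. That agrees with the 10 N expected at a tenth of a turn and is below the 12 N crushing point. The white slot on the drive, which I used to track the nut's angle, stayed put after I let go (2.12, then 2.11 rad).
- **Less certain:** I know where the bite started only to about 0.03 rad, because the slot spans only a few pixels. I judged by eye, in the last pictures, that the other things on the slab had not moved. I did not measure them.

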